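# Load the vibratory finisher and snap its cover on

## Task

Pour all six aluminium reducers from the steel cup into the open tub of the vibratory finisher, then stand the empty cup upright back on the bench and let go of it. Lay the cover on the tub and press it straight down until both end clips snap over its edge, and do not let up: finish while still holding it down, pressing it firmly (about 10 N) onto the rim. Leave the other things on the bench where they are.

Things in the scene. Friction and masses are not known exactly. Their poses are not given: they have to be found in the camera images.
- tumbler: Vibratory finisher, fixed: grey base 200 (x) x 146 (y) x 56 mm high under a black open rectangular tub. Origin: centre of the underside, on the bench; x along the tub, z up. Tub 150 x 112 mm outside, walls 5 mm; rim 122 mm, inner floor 77 mm above the bench. On each short end (+x, -x) a spring-steel clip rises 25 mm above the rim, at x 70 to 85 mm, y within 20 mm of the middle.
- tub_rim (a point): Centre of the tub's mouth, level with the rim, 122 mm above the bench. Axes as the finisher's.
- clip_far (a joint): Spring clip on the tub's +x end: 0 = at rest, upright; grows (rad) as its nose is pushed outward. A cover laid on first rests on the two slanted noses 16 mm above its seat. Pressed down it spreads them, needing up to 10 to 15 N about 7 mm above the seat; then the push suddenly drops, the noses snap in over the plate's top edge (0.105 rad back to near 0) and the cover stands solid on the rim.
- clip_near (a joint): The same spring clip on the tub's -x end; values as for clip_far.
- cover_handle (a point): Middle of the black bar handle (84 mm along x, 16 mm wide in y, 16 mm high; 20 mm free under it) on the tub's loose cover, an aluminium plate 150 (x) x 112 (y) x 4 mm with a tapered lip below (132 x 92 mm at the plate, 8 mm deep) that enters the tub; 0.18 kg. Lies handle up: this point 40 mm above the bench; 32 mm above the rim when seated. z up; fits either way round (half a turn).
- cover_seat (a point): Centre of the underside of the cover's plate, 32 mm below cover_handle; coincides with tub_rim when the cover is home. Axes as for cover_handle.
- cup_handle (a point): Place to grip the straight handle of a round steel cup: 92 mm from the cup's axis, 47 mm above its underside. Handle runs along the cup's x toward -x, level, from the cup's wall to 130 mm from the axis, 14 mm wide (y), 12 mm high. Cup 55 mm high, flaring from 50 mm across the bottom to 80 mm at the mouth, walls 3 mm, 0.15 kg empty. z: the cup's axis, up.
- cup_center (a point): The cup's centre, on its axis, half-way up (27.5 mm above its underside). Axes as for cup_handle.
- cup: The cup itself, origin at the centre of its underside; axes as for cup_handle.
- reducer1_mid (a point): One of six aluminium shock reducers lying in the cup: a flanged bush 14 mm long, flange 18 mm across and 5 mm thick, neck 13 mm across, 12 g. This point is its middle.
- reducer2_mid (a point): Reducer 2 of six; as reducer1_mid.
- reducer3_mid (a point): Reducer 3 of six; as reducer1_mid.
- reducer4_mid (a point): Reducer 4 of six; as reducer1_mid.
- reducer5_mid (a point): Reducer 5 of six; as reducer1_mid.
- reducer6_mid (a point): Reducer 6 of six; as reducer1_mid.
- hex_key: T-handled hex key, 130 mm long, 12 mm high, lying on the bench; leave it. Origin: underside, middle of its length.
- damper_shaft: Short damper shaft with a piston, 150 mm long, up to 26 mm thick, lying on the bench; leave it. Origin: underside, middle.
- socket: Steel deep socket, 26 mm across, 62 mm high, standing; leave it. Origin: centre of its underside.
- soft_jaw: Orange L-shaped vice jaw, 105 mm long, 38 mm high, lying; leave it. Origin: centre of its underside.
Mind the look-alikes: they are no part of the job. Leave any purple look-alike of the part that bears cover_handle alone.

How it is judged (in metres and radians):
On the way, in this order (a step that is already met when the one before it is completed fails the run):
1. the cup is tipped over the tub (angle between cup_center's own z axis and vertical above 1 rad and horizontal distance between cup_center and tub_rim below 0.12 m and z of cup_center in the frame of tub_rim above 0 m).
2. all six reducers lie in the tub (x of reducer1_mid in the frame of tumbler between -0.072 and 0.072 m and y of reducer1_mid in the frame of tumbler between -0.053 and 0.053 m and z of reducer1_mid in the frame of tumbler between 0.074 and 0.12 m and x of reducer2_mid in the frame of tumbler between -0.072 and 0.072 m and y of reducer2_mid in the frame of tumbler between -0.053 and 0.053 m and z of reducer2_mid in the frame of tumbler between 0.074 and 0.12 m and x of reducer3_mid in the frame of tumbler between -0.072 and 0.072 m and y of reducer3_mid in the frame of tumbler between -0.053 and 0.053 m and z of reducer3_mid in the frame of tumbler between 0.074 and 0.12 m and x of reducer4_mid in the frame of tumbler between -0.072 and 0.072 m and y of reducer4_mid in the frame of tumbler between -0.053 and 0.053 m and z of reducer4_mid in the frame of tumbler between 0.074 and 0.12 m and x of reducer5_mid in the frame of tumbler between -0.072 and 0.072 m and y of reducer5_mid in the frame of tumbler between -0.053 and 0.053 m and z of reducer5_mid in the frame of tumbler between 0.074 and 0.12 m and x of reducer6_mid in the frame of tumbler between -0.072 and 0.072 m and y of reducer6_mid in the frame of tumbler between -0.053 and 0.053 m and z of reducer6_mid in the frame of tumbler between 0.074 and 0.12 m), for 0.2 s.
3. the cup stands upright on the bench, let go (angle between cup_center's own z axis and vertical below 0.12 rad and height (world z) of cup_center below 0.036 m and contact force between cup and the fingers below 0.2 N), for 0.2 s.
4. the cover sits home on the rim with both clips snapped over it (z of cover_seat in the frame of tub_rim between -0.004 and 0.002 m and x of cover_seat in the frame of tub_rim between -0.0045 and 0.0045 m and y of cover_seat in the frame of tub_rim between -0.008 and 0.008 m and angle between the z axis of cover_seat and the z axis of tumbler, either way round below 0.03 rad and value of joint each of clip_far, clip_near below 0.05 rad), for 0.1 s.
At the end, for the whole second after the job is handed in: Six reducers in the tub; cup upright (0.12 rad) on the bench, let go; cover on the rim (2 mm in height, 4.5 mm lengthways, 8 mm across, 0.03 rad of level), both clips within 0.05 rad of rest; the robot touches the cover and it presses on the finisher with over 5 N through the last second (all of step 2 and all of step 3 and all of step 4 and contact force between cover and tumbler above 5 N and contact force between any of the fingers, the arm and cover above 1 N); the arm keeps its last pose, push and grip.
It fails at once if another thing on the bench is moved more than 30 mm or tipped over (distance of any of hex_key, soft_jaw, socket, damper_shaft from where it was at the start of the episode above 0.03 m or angle between any of hex_key, soft_jaw, socket, damper_shaft's own z axis and vertical above 0.5 rad).
It also fails if it takes over 72 s, if anything falls off the work surface, if the arm or the gripper's body presses on something with over 40 N, if the wrist force passes 120 N, or if a joint passes its speed limit or range.

## Robot

A 6-joint arm with a two-finger parallel gripper is mounted at the origin on the work surface. World frame = base frame: x ahead of the robot, y to its left, z up, the work surface at z = 0. Lengths are in m, angles in degrees, forces in N, time in s.
With the tool pointing down it reaches from about 0.4 to 0.825 m from the base axis. Payload 7 kg.
Tool frame: the origin (TCP) lies midway between the tips of the shut fingers; the grasp point (between the pads) lies 19 mm behind it (r.grip_point_offset is the z of the grasp point in the tool frame, in m); z points along the fingers, y is the line along which they close (so a half turn about z gives the same grasp; the last joint's range is limited). The gripper opens to 88 mm and grips with 3 to 60 N. Pads are 19 mm wide; open, the fingers measure 130 mm over their backs; the gripper's body (78 mm by 193 mm) begins 47 mm behind the grasp point.
Start: joints at [-57.92, 20.546, 0.682, 0, -70.136, -16.507], TCP at [0.181, -0.65, 0.227] pointing down, gripper open.
Joint ranges: [-176.03, 176.03], [-82.01, 121.73], [-58.28, 71.71], [-173.87, 95.51], [-174.79, -0.11], [-173.66, 173.66]. Speed limits (degrees/s): [136.94, 136.94, 172.46, 180, 180, 180].

## Interface

Orientations are given as [roll, pitch, yaw] about the fixed x, y, z axes, in that order (R = Rz(yaw) Ry(pitch) Rx(roll)).
In Python, from plant import r, viewer, recognise, outline_of, pinpoint gives the robot as it stands.
- The arm moves only by the tool move_arm, never from a script. Its argument "targets" is a list of rows, each a list of 2 entries, a list of its own where there are three numbers: the shift along the tool's x, y, z in cm, then the turn, a rotation vector about the tool's x, y, z in rad. A call has 1 to 5 rows; each row is the pose to reach, as a shift and turn from the pose commanded when the call began, along the tool's axes at that moment; what a row does not reach only later rows make up. A row lasts 1/8 s, in which the tool goes at most 62.5 mm and 10.7 degrees, less where a joint would pass 70% of its speed; a pose out of reach is approached as far as the arm can. A call with a gripper value outside its range is refused whole. "jaw" is the finger opening in cm, from 0 to 8.76, set as the call begins (left out, the last holds). The fingers move at their own pace and stop on an object; "squeeze" is the grip in N (left out, the last holds). Time passes only in rows, so rows that repeat a pose let the fingers close. It gives the time, the measured TCP pose, the force, the opening and the grip force at its end, in the units of the state.
- r.get_state(): the state, without advancing time (a new reading comes with each control period).
- viewer.capture(name): name is "side" or "top"; returns a dict with "image" (420x560x3 uint8, blue, green, red), "intrinsics" (3x3 intrinsics, pixels), "camera_from_world" (4x4, takes a point from world to camera coordinates). Camera axes: x right, y up, looking along -z (the intrinsics and any distortion apply to the point x, -y, -z); pixel columns grow to the right and rows downward; lengths in m; the calibration is good to about 2 mm. A picture is of the moment at which its call begins. There is no depth.
- r.close_job(): hands the job in; it is judged then, once.
Trained networks look in the newest picture that a camera, given by its name, has taken for a name from the list of things; names that differ only in an ending like _2 or _b are one class to them, and where a whole thing is asked for, a point or a joint stands for the part that bears it (a point fixed in the world has none). Each returns a list of dicts, best first, with "score" (0 to 1); they miss things now and then, are a little off and sometimes report something else, mostly with a low value. They report only what shows in the picture. A call takes as long as a camera call. They do not tell look-alikes from the thing itself.
- recognise(label, camera): "box" ([left, top, right, bottom] in pixels, round what is visible of it).
- outline_of(label, camera): "mask" (420x560 bool, what is visible of it) and "box" ([left, top, right, bottom] in pixels, round what is visible of it).
- pinpoint(label, camera): "location" ([row, column] in pixels: a listed point, or the origin of a listed thing).
The state is a dict: "time_s": time; "joints": joint angles; "qd": joint speeds; "joint_torque": joint torques, N m; "tcp_pos": TCP position; "eef_rot": TCP orientation; "contact_force": force on the tool from outside, world axes, zero at the start; "moment": the same for the moment, N m; "gripper_width": finger opening in m; "gripper_force": force on a finger pad.
Only numpy, scipy, OpenCV 4.12 (cv2) and the standard library are available. Lean on these libraries where they do the work, as an engineer would, in place of code of your own. Each camera call takes 0.05 s, during which the arm holds its last target. There are 200 camera calls.

## Working session

There is one attempt and no reset: what is moved stays moved. The work goes in short steps, Python scripts to look and compute and a tool call to move; the robot and the scene stay as the last step left them, time stands still between calls to the robot, and variables do not carry over. Pictures are saved under pics/ and viewed, at most 10 in all, crops included, and the job is handed in when it is done.

Besides the shell and the picture viewer there is one more tool, called after ">>>" by a JSON object that holds its "name" and its "arguments". move_arm: Moves the arm, as the interface text tells. Its arguments: {"type":"object","properties":{"targets":{"type":"array","items":{"type":"array"}},"jaw":{"type":"number"},"squeeze":{"type":"number"}},"required":["targets"]}

```bash
ls; mkdir -p pics; python3 - <<'E'
from plant import r, viewer, recognise, outline_of, pinpoint
import cv2
for c in ("side","top"):
    d=viewer.capture(c); cv2.imwrite(f"pics/{c}0.png",d["image"]); print(c,d["intrinsics"],d["camera_from_world"])
    for l in ["tumbler","tub_rim","cover_handle","cover_seat","cup_handle","cup_center","cup","hex_key","damper_shaft","socket","soft_jaw"]:
        print(l,[(round(x["score"],2),[round(float(v)) for v in x["location"]]) for x in pinpoint(l,c)][:3])
print(r.get_state(), r.grip_point_offset)
E
```

```text
pics
side [[481.33466705   0.         280.45222283]
 [  0.         481.33466705 204.83662258]
 [  0.           0.           1.        ]] [[-0.9501971  -0.3116143   0.00469124  0.43367375]
 [ 0.19212414 -0.57385393  0.796103   -0.17066844]
 [-0.24538499  0.75735606  0.60514296 -0.98095609]
 [ 0.          0.          0.          1.        ]]
tumbler [(0.96, [327, 188])]
tub_rim []
cover_handle [(0.95, [219, 226]), (0.95, [180, 385]), (0.92, [364, 350])]
cover_seat [(0.91, [378, 349]), (0.65, [191, 384]), (0.59, [241, 323])]
cup_handle [(0.66, [144, 312])]
cup_center [(0.94, [151, 280])]
cup [(0.85, [160, 279]), (0.61, [185, 210])]
hex_key []
damper_shaft [(0.69, [204, 301])]
socket [(0.47, [188, 210])]
soft_jaw [(0.78, [258, 150])]
top [[430.83913916   0.         281.09290204]
 [  0.         430.83913916 208.30688086]
 [  0.           0.           1.        ]] [[ 0.00850062 -0.99985199 -0.01495787  0.00254094]
 [ 0.99270147  0.00663842  0.12041475 -0.485145  ]
 [-0.12029764 -0.0158723   0.99261098 -1.0269309 ]
 [ 0.          0.          0.          1.        ]]
tumbler [(0.96, [185, 17
[... 507 characters left out ...]
]
{'time_s': 1.2, 'joints': array([-5.79209796e+01,  2.05468821e+01,  6.81541904e-01, -1.00398387e-03,
       -7.01379039e+01, -1.65088658e+01]), 'qd': array([-0.02590908,  0.04365879, -0.00957318,  0.02062611,  0.05396917,
        0.04247473]), 'joint_torque': array([ 8.12922972e-04, -5.82390583e+01,  2.93304473e+01,  7.00228304e+00,
        1.25921759e-02,  1.92705005e-05]), 'tcp_pos': array([ 0.18117648, -0.65018857,  0.22654902]), 'eef_rot': array([ 1.79996621e+02, -1.65527962e-05, -1.64430187e+02]), 'contact_force': array([-0.7631703 ,  0.6075653 ,  0.28150753]), 'moment': array([-0.01633728, -0.01545385,  0.01071963]), 'gripper_force': 0.0, 'gripper_width': 0.08776493711675175} -0.0188
```

View pics/side0.png

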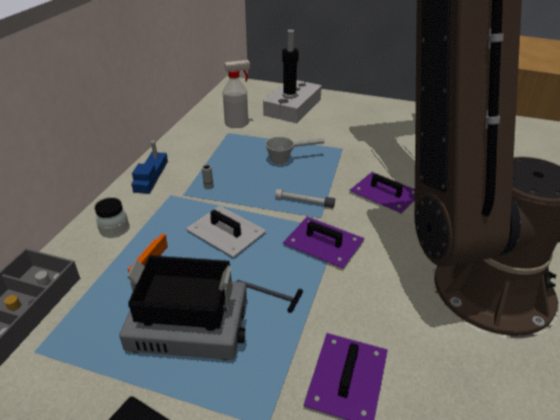

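View pics/top0.png

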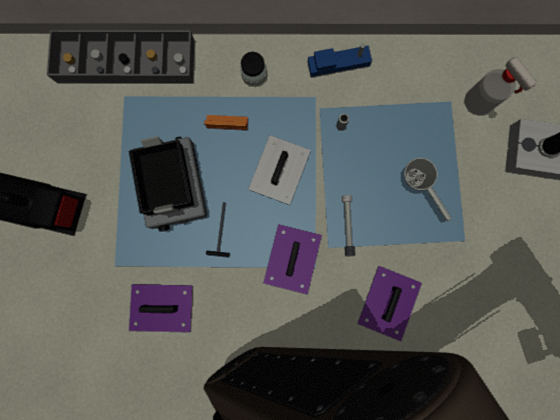

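```bash
cat > h.py <<'E'
from plant import r, viewer, recognise, outline_of, pinpoint
import cv2, numpy as np
from scipy.optimize import minimize
from scipy.spatial.transform import Rotation as R
def proj(d,P):
    P=np.atleast_2d(P); T=d["camera_from_world"]; K=d["intrinsics"]
    c=P@T[:3,:3].T+T[:3,3]; q=(np.c_[c[:,0],-c[:,1],-c[:,2]])@K.T
    return q[:,:2]/q[:,2:]
def ground(d,uv,z):
    T=d["camera_from_world"]; K=d["intrinsics"]
    k=np.linalg.solve(K,[uv[0],uv[1],1]); v=T[:3,:3].T@np.array([k[0],-k[1],-k[2]]); o=-T[:3,:3].T@T[:3,3]
    return o+v*(z-o[2])/v[2]
def box(x0,x1,y0,y1,z0,z1): return np.array([[x,y,z] for x in(x0,x1) for y in(y0,y1) for z in(z0,z1)])
def ring(rad,z): a=np.linspace(0,2*np.pi,24); return np.c_[rad*np.cos(a),rad*np.sin(a),0*a+z]
M={}
M["tumbler"]=[box(-.1,.1,-.073,.073,0,.056),box(-.075,.075,-.056,.056,.056,.122),box(.07,.085,-.02,.02,.056,.147),box(-.085,-.07,-.02,.02,.056,.147)]
M["cover"]=[box(-.075,.075,-.056,.056,.008,.012),box(-.042,.042,-.008,.008,.032,.048)]
M["cup"]=[np.r_[ring(.025,0),ring(.04,.055)],box(-.13,-.035,-.007,.007,.041,.053)]
def world(P,p,z=0): c,s=np.cos(p[2]),np.sin(p[2]); return np.c_[p[0]+c*P[:,0]-s*P[:,1],p[1]+s*P[:,0]+c*P[:,1],P[:,2]+z]
def render(d,name,p,z=0,sc=4):
    m=np.zeros((420*sc,560*sc),np.uint8)
    for b in M[name]:
        q=(proj(d,world(b,p,z))+.5)*sc
        cv2.fillConvexPoly(m,cv2.convexHull(q.astype(np.float32)).astype(np.int32),255)
    return cv2.resize(m,(560,420),interpolation=cv2.INTER_AREA)/255.
def fit(name,views,p0,z=0):
    def f(p): 
        s=0
        for d,m in views:
            w=render(d,name,p,z); s+=np.abs(w-m).sum()/m.sum()
        return s
    best=None
    for dy in (-.12,0,.12):
        q=np.array(p0)+[0,0,dy]
        o=minimize(f,q,method="Nelder-Mead",options=dict(initial_simplex=q+np.array([[0,0,0],[.012,0,0],[0,.012,0],[0,0,.15]]),xatol=1e-4,fatol=1e-4))
        if best is None or o.fun<best.fun: best=o
    return best.x,best.fun
def near(label,cam,uv):
    L=outline_of(label,cam)
    def c(x): ys,xs=np.nonzero(x["mask"]); return np.hypot(xs.mean()-uv[0],ys.mean()-uv[1])
    L=[x for x in L if c(x)<25]
    return L[0]["mask"].astype(float) if L else None
E
python3 - <<'E'
from h import *
D={c:viewer.capture(c) for c in("top","side")}
import pickle
g={}
for n,lab,t,s,p0 in [("tumbler","tumbler",(170,180),(187,305),None),("cover","cover_handle",(280,168),(226,231),None),("cup","cup",(427,185),(290,150),None)]:
    z={"tumbler":.08,"cover":.02,"cup":.03}[n]
    q=ground(D["top"],{"tumbler":(165,177),"cover":(280,168),"cup":(420,175)}[n],z); 
    yaw={"tumbler":.1,"cover":-.3,"cup":np.radians(30)}[n]
    ms={"top":near(lab,"top",t),"side":near(lab,"side",s)}
    for vs in (["top"],["side"],["top","side"]):
        v=[(D[c],ms[c]) for c in vs if ms[c] is not None]
        if v: print(n,vs,q.round(3),fit(n,v,[q[0],q[1],yaw]))
for l,u in [("socket",(343,121)),("damper_shaft",(348,225)),("hex_key",(220,230)),("soft_jaw",(227,122))]: print(l,ground(D["top"],u,.02).round(3))
E
```

```text
tumbler ['top'] [0.552 0.28  0.08 ] (array([0.54611268, 0.28343365, 0.22682112]), np.float64(0.037905949055738526))
tumbler ['side'] [0.552 0.28  0.08 ] (array([0.54755678, 0.2734816 , 0.25305306]), np.float64(0.05777751624476636))
tumbler ['top', 'side'] [0.552 0.28  0.08 ] (array([0.5444344 , 0.28115328, 0.23917164]), np.float64(0.13610486105178762))
cover ['top'] [0.588 0.01  0.02 ] (array([ 0.58713021,  0.01192965, -0.34769232]), np.float64(0.030838263199017744))
cover ['side'] [0.588 0.01  0.02 ] (array([ 0.58655141,  0.00881759, -0.35195521]), np.float64(0.0418088912554064))
cover ['top', 'side'] [0.588 0.01  0.02 ] (array([ 0.58714308,  0.01108808, -0.34520254]), np.float64(0.08283016894336442))
cup ['top'] [ 0.57  -0.335  0.03 ] (array([ 0.56919105, -0.32946678,  0.53661112]), np.float64(0.1850216835316357))
cup ['side'] [ 0.57  -0.335  0.03 ] (array([ 0.57032417, -0.33259944,  0.54411664]), np.float64(0.11768351430877796))
cup ['top', 'side'] [ 0.57  -0.335  0.03 ] (array([ 0.56924846, -0.32950498,  0.5366996 ]), np.float64(0.3215913542907579))
socket [ 0.71  -0.148  0.02 ]
damper_shaft [ 0.446 -0.158  0.02 ]
hex_key [0.431 0.156 0.02 ]
soft_jaw [0.706 0.146 0.02 ]
```

```bash
python3 - <<'E'
from h import *
print([a for a in dir(r) if a[0]!='_'])
# wrist check
def down(yaw): return R.from_euler("xyz",[180,0,yaw],degrees=True)
C=(R.from_euler("z",-57.92,degrees=True)*R.from_euler("y",21.23,degrees=True)*R.from_euler("y",70.14,degrees=True)*R.from_euler("x",16.507,degrees=True)).inv()*down(-164.43)
print(C.as_matrix().round(2))
for j1 in (0,10):
 for j23 in (20,40):
  for yawg in (30.7,-149.3):
   for cy in (-40,-65,-90):        # cup yaw at pour
    for tilt in (110,):
     Rp=R.from_euler("z",cy,degrees=True)*R.from_euler("y",tilt,degrees=True)*R.from_euler("z",-30.7,degrees=True)*down(yawg)
     W=(R.from_euler("z",j1,degrees=True)*R.from_euler("y",j23,degrees=True)).inv()*Rp*C.inv()
     a,b,c=W.as_euler("XYX",degrees=True)
     print(j1,j23,yawg,cy,"Rx,Ry,Rx:",round(a),round(b),round(c),"-> j5",round(-b),"j4 ±",round(a),"j6(-c)",round(-c))
E
```

```text
['Unreachable', 'close_job', 'get_state', 'grip_point_offset']
[[ 0.01  0.02  1.  ]
 [-1.    0.    0.01]
 [ 0.   -1.    0.02]]
0 20 30.7 -40 Rx,Ry,Rx: 96 144 -8 -> j5 -144 j4 ± 96 j6(-c) 8
0 20 30.7 -65 Rx,Ry,Rx: 102 121 -13 -> j5 -121 j4 ± 102 j6(-c) 13
0 20 30.7 -90 Rx,Ry,Rx: 108 98 -19 -> j5 -98 j4 ± 108 j6(-c) 19
0 20 -149.3 -40 Rx,Ry,Rx: 98 141 174 -> j5 -141 j4 ± 98 j6(-c) -174
0 20 -149.3 -65 Rx,Ry,Rx: 103 118 168 -> j5 -118 j4 ± 103 j6(-c) -168
0 20 -149.3 -90 Rx,Ry,Rx: 110 96 161 -> j5 -96 j4 ± 110 j6(-c) -161
0 40 30.7 -40 Rx,Ry,Rx: 70 141 -41 -> j5 -141 j4 ± 70 j6(-c) 41
0 40 30.7 -65 Rx,Ry,Rx: 89 122 -36 -> j5 -122 j4 ± 89 j6(-c) 36
0 40 30.7 -90 Rx,Ry,Rx: 104 103 -39 -> j5 -103 j4 ± 104 j6(-c) 39
0 40 -149.3 -40 Rx,Ry,Rx: 73 140 142 -> j5 -140 j4 ± 73 j6(-c) -142
0 40 -149.3 -65 Rx,Ry,Rx: 92 121 145 -> j5 -121 j4 ± 92 j6(-c) -145
0 40 -149.3 -90 Rx,Ry,Rx: 107 102 142 -> j5 -102 j4 ± 107 j6(-c) -142
10 20 30.7 -40 Rx,Ry,Rx: 98 134 -10 -> j5 -134 j4 ± 98 j6(-c) 10
10 20 30.7 -65 Rx,Ry,Rx: 104 111 -15 -> j5 -111 j4 ± 104 j6(-c) 15
10 20 30.7 -90 Rx,Ry,Rx: 111 89 -22 -> j5 -89 j4 ± 111 j6(-c) 22
10 20 -149.3 -40 Rx,Ry,Rx: 100 132 171 -> j5 -132 j4 ± 100 j6(-c) -171
10 20 -149.3 -65 Rx,Ry,Rx: 105 109 166 -> j5 -109 j4 ± 105 j6(-c) -166
10 20 -149.3 -90 Rx,Ry,Rx: 113 87 158 -> j5 -87 j4 ± 113 j6(-c) -158
10 40 30.7 -40 Rx,Ry,Rx: 79 134 -38 -> j5 -134 j4 ± 79 j6(-c) 38
10 40 30.7 -65 Rx,Ry,Rx: 95 115 -36 -> j5 -115 j4 ± 95 j6(-c) 36
10 40 30.7 -90 Rx,Ry,Rx: 110 96 -41 -> j5 -96 j4 ± 110 j6(-c) 41
10 40 -149.3 -40 Rx,Ry,Rx: 82 132 144 -> j5 -132 j4 ± 82 j6(-c) -144
10 40 -149.3 -65 Rx,Ry,Rx: 98 113 145 -> j5 -113 j4 ± 98 j6(-c) -145
10 40 -149.3 -90 Rx,Ry,Rx: 113 95 139 -> j5 -95 j4 ± 113 j6(-c) -139
```

>>> {"name": "move_arm", "arguments": {"targets": [[[6,0,0],[0,0,0]],[[6,0,0],[0.1,0,0]],[[6,0,0],[0,0,0]],[[0,0,0],[0,0,0]]]}}

```text
time_s: 2.1
tcp_pos: [0.1784, -0.6512, 0.2259]
eef_rot: [179.9, -0.1, -164.7]
contact_force: [1.0, -0.8, -0.8]
gripper_width: 0.0875
gripper_force: 0.0
```

```bash
cat >> h.py <<'E'
def pose():
    s=r.get_state(); return s["tcp_pos"],R.from_euler("xyz",s["eef_rot"],degrees=True),s
def rows(p,rot,n=None,per=5,cur=None):
    """linear/slerp path from now to p,rot; print rows, regrouped in calls"""
    p0,r0,s=pose()
    if cur: p0,r0=cur
    dv=(r0.inv()*rot).as_rotvec(); d=np.array(p)-p0
    if n is None: n=int(np.ceil(max(np.linalg.norm(d)/.06,np.degrees(np.linalg.norm(dv))/10.4,1)))
    out=[]; k=0
    while k<n:
        m=min(per,n-k); a=r0*R.from_rotvec(dv*k/n); b=p0+d*k/n; call=[]
        for i in range(1,m+1):
            q=p0+d*(k+i)/n; w=r0*R.from_rotvec(dv*(k+i)/n)
            call.append([(a.inv().apply(q-b)*100).round(2).tolist(),(a.inv()*w).as_rotvec().round(3).tolist()])
        out.append(call); print(call); k+=m
    return out
E
python3 - <<'E'
from h import *
print(pose()[2]["joints"].round(2))
dn=lambda y:R.from_euler("xyz",[180,0,y],degrees=True)
p0,r0,s=pose()
# force rotation direction: via intermediate
print("A");rows([.34,-.51,.2],dn(-164.7+97.5)); 
print("B");rows([.490,-.3765,.15],dn(30.7),cur=(np.array([.34,-.51,.2]),dn(-164.7+97.5)))
E
```

```text
[-5.816e+01  2.067e+01  7.600e-01  3.000e-02 -7.023e+01 -1.658e+01]
A
[[[-1.93, 0.94, 0.26], [0.0, 0.0, -0.17]], [[-3.86, 1.87, 0.52], [0.001, 0.0, -0.34]], [[-5.79, 2.81, 0.78], [0.001, 0.0, -0.511]], [[-7.72, 3.74, 1.03], [0.001, 0.0, -0.681]], [[-9.65, 4.68, 1.29], [0.001, 0.001, -0.851]]]
[[[-1.98, -0.83, 0.26], [0.0, 0.0, -0.17]], [[-3.95, -1.67, 0.51], [0.001, 0.0, -0.34]], [[-5.93, -2.5, 0.77], [0.001, 0.0, -0.511]], [[-7.91, -3.34, 1.03], [0.001, 0.0, -0.681]], [[-9.88, -4.17, 1.29], [0.001, 0.001, -0.851]]]
B
[[[-0.65, -1.9, 0.5], [0.0, 0.0, -0.171]], [[-1.3, -3.8, 1.0], [-0.0, 0.0, -0.342]], [[-1.95, -5.7, 1.5], [0.0, 0.0, -0.513]], [[-2.6, -7.6, 2.0], [0.0, 0.0, -0.683]], [[-3.25, -9.5, 2.5], [0.0, 0.0, -0.854]]]
[[[1.01, -1.74, 0.5], [-0.0, 0.0, -0.171]], [[2.01, -3.48, 1.0], [-0.0, 0.0, -0.342]], [[3.02, -5.21, 1.5], [-0.0, 0.0, -0.513]], [[4.03, -6.95, 2.0], [-0.0, 0.0, -0.683]], [[5.03, -8.69, 2.5], [0.0, 0.0, -0.854]]]
```

>>> {"name": "move_arm", "arguments": {"targets": [[[-1.93,0.94,0.26],[0,0,-0.17]],[[-3.86,1.87,0.52],[0,0,-0.34]],[[-5.79,2.81,0.78],[0,0,-0.51]],[[-7.72,3.74,1.03],[0,0,-0.68]],[[-9.65,4.68,1.29],[0,0,-0.85]]]}}

```text
time_s: 2.72
tcp_pos: [0.2621, -0.5788, 0.2137]
eef_rot: [-180.0, -0.0, -115.4]
contact_force: [0.6, -0.2, 0.4]
gripper_width: 0.0876
gripper_force: 0.0
```

>>> {"name": "move_arm", "arguments": {"targets": [[[-1.98,-0.83,0.26],[0,0,-0.17]],[[-3.95,-1.67,0.51],[0,0,-0.34]],[[-5.93,-2.5,0.77],[0,0,-0.51]],[[-7.91,-3.34,1.03],[0,0,-0.68]],[[-9.88,-4.17,1.29],[0,0,-0.85]]]}}

```text
time_s: 3.35
tcp_pos: [0.3426, -0.5079, 0.2008]
eef_rot: [-180.0, -0.0, -66.7]
contact_force: [0.5, 0.4, -0.0]
gripper_width: 0.0878
gripper_force: 0.0
```

>>> {"name": "move_arm", "arguments": {"targets": [[[-0.65,-1.9,0.5],[0,0,-0.17]],[[-1.3,-3.8,1.0],[0,0,-0.34]],[[-1.95,-5.7,1.5],[0,0,-0.51]],[[-2.6,-7.6,2.0],[0,0,-0.68]],[[-3.25,-9.5,2.5],[0,0,-0.85]]]}}

```text
time_s: 3.98
tcp_pos: [0.4173, -0.4409, 0.1757]
eef_rot: [180.0, -0.0, -18.0]
contact_force: [0.6, 1.1, 0.0]
gripper_width: 0.0878
gripper_force: 0.0
```

>>> {"name": "move_arm", "arguments": {"targets": [[[1.01,-1.74,0.5],[0,0,-0.17]],[[2.01,-3.48,1.0],[0,0,-0.34]],[[3.02,-5.21,1.5],[0,0,-0.51]],[[4.03,-6.95,2.0],[0,0,-0.68]],[[5.03,-8.69,2.5],[0,0,-0.85]]]}}

```text
time_s: 4.6
tcp_pos: [0.4924, -0.3742, 0.1507]
eef_rot: [180.0, -0.0, 30.7]
contact_force: [0.5, -0.3, 0.2]
gripper_width: 0.0878
gripper_force: 0.0
```

```bash
python3 - <<'E'
from h import *
D={c:viewer.capture(c) for c in("top","side")}
for c in D: cv2.imwrite(f"pics/{c}1.png",D[c]["image"])
print(pose()[2]["joints"].round(2),pose()[2]["tcp_pos"],pose()[2]["eef_rot"])
rows([.490,-.3765,.028],R.from_euler("xyz",[180,0,30.7],degrees=True))
# overlay check of initial fits on initial side & top images
v=[]
for c in("top","side"):
    im=cv2.imread(f"pics/{c}0.png")
    for n,p in [("tumbler",[.5461,.2834,.2268] if c=="top" else [.5461,.2834,.2268]),("cup",[.5692,-.3295,.5367]),("cover",[.5871,.0111,-.346])]:
        for b in M[n]:
            q=cv2.convexHull(proj(D[c],world(b,p)).astype(np.float32)).astype(np.int32); cv2.polylines(im,[q],True,(0,255,0),1)
        if n=="tumbler":
            cv2.polylines(im,[proj(D[c],world(np.array([[-.075,-.056,.122],[.075,-.056,.122],[.075,.056,.122],[-.075,.056,.122]]),p)).astype(np.int32)],True,(0,0,255),1)
    v.append(im)
a=cv2.resize(v[0][100:260,100:300],None,fx=2,fy=2); b=cv2.resize(v[1][220:380,100:300],None,fx=2,fy=2)
c2=cv2.resize(v[0][120:280,300:500],None,fx=2,fy=2); d2=cv2.resize(v[1][100:260,180:380],None,fx=2,fy=2)
cv2.imwrite("pics/ov.png",np.vstack([np.hstack([a,b])[:300],np.hstack([c2,d2])[:300]]))
E
```

```text
[-1.9090e+01  1.8610e+01 -1.2670e+01 -1.0000e-02 -5.8760e+01  1.3975e+02] [ 0.49285662 -0.37349572  0.15017779] [-1.79967704e+02  1.54372972e-02  3.06565087e+01]
[[[-0.13, 0.04, 4.07], [-0.0, 0.0, -0.0]], [[-0.26, 0.08, 8.15], [-0.0, 0.0, -0.001]], [[-0.4, 0.12, 12.22], [-0.001, 0.0, -0.001]]]
```

View pics/ov.png

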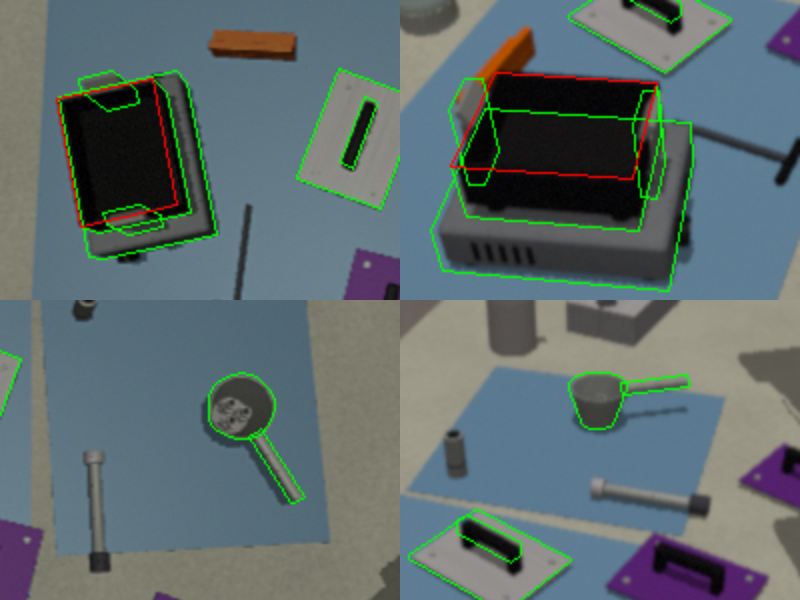

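>>> {"name": "move_arm", "arguments": {"targets": [[[-0.13,0.04,4.07],[0,0,0]],[[-0.26,0.08,8.15],[0,0,0]],[[-0.35,0.1,11.0],[0,0,0]],[[-0.4,0.12,12.2],[0,0,0]],[[-0.4,0.12,12.2],[0,0,0]]]}}

```text
time_s: 5.32
tcp_pos: [0.4887, -0.3779, 0.0286]
eef_rot: [-180.0, 0.0, 30.3]
contact_force: [0.2, 0.1, 0.5]
gripper_width: 0.0874
gripper_force: 0.0
```

>>> {"name": "move_arm", "arguments": {"targets": [[[0,0,0],[0,0,0]],[[0,0,0],[0,0,0]],[[0,0,0],[0,0,0]],[[0,0,0],[0,0,0]],[[0,0,0],[0,0,0]]], "jaw": 0, "squeeze": 50}}

```text
time_s: 5.95
tcp_pos: [0.489, -0.3777, 0.0289]
eef_rot: [180.0, -0.0, 30.4]
contact_force: [-0.6, 0.3, 0.6]
gripper_width: 0.0434
gripper_force: 0.0
```

>>> {"name": "move_arm", "arguments": {"targets": [[[0,0,-1],[0,0,0]],[[0,0,-3],[0,0,0]],[[0,0,-6],[0,0,0]]]}}

```text
time_s: 6.32
tcp_pos: [0.4885, -0.3775, 0.0892]
eef_rot: [-179.9, 0.1, 30.4]
contact_force: [0.8, 0.1, -0.0]
gripper_width: 0.0132
gripper_force: 0.0
```

>>> {"name": "move_arm", "arguments": {"targets": [[[0,0,0],[0,0,0]]]}}

```text
time_s: 6.45
tcp_pos: [0.4908, -0.3786, 0.0921]
eef_rot: [179.7, -0.2, 30.4]
contact_force: [-0.5, -0.1, -1.3]
gripper_width: 0.004
gripper_force: 0.0
```

```bash
python3 - <<'E'
from h import *
D={c:viewer.capture(c) for c in("top","side")}
p,_,s=pose();print(s["gripper_width"],s["gripper_force"],p,s["time_s"],s["contact_force"])
im=np.hstack([cv2.resize(D["top"]["image"][120:280,360:500],None,fx=2.5,fy=2.5),cv2.resize(D["side"]["image"][80:240,220:380],None,fx=2.5,fy=2.5)])
cv2.imwrite("pics/g1.png",im)
E
```

```text
0.0012229864879574957 0.0 [ 0.48919524 -0.3776606   0.08942733] 6.55 [-0.78392348  0.30188377 -0.41566941]
```

View pics/g1.png

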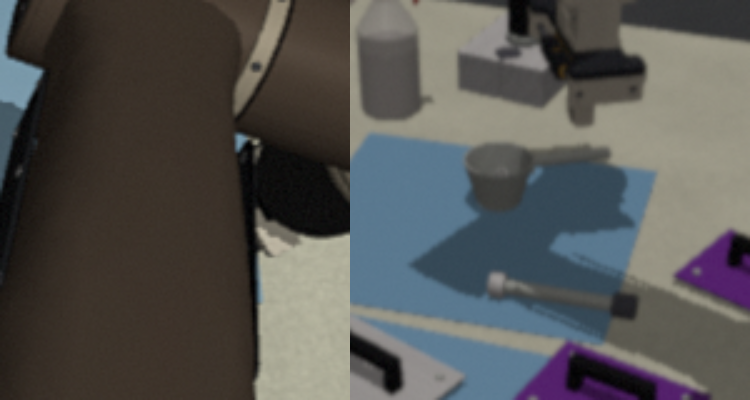

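>>> {"name": "move_arm", "arguments": {"targets": [[[0,0,0],[0,0,0]],[[0,0,0],[0,0,0]],[[0,0,0],[0,0,0]],[[0,0,0],[0,0,0]],[[0,0,0],[0,0,0]]], "jaw": 4}}

```text
time_s: 7.18
tcp_pos: [0.489, -0.3777, 0.0887]
eef_rot: [-180.0, 0.0, 30.4]
contact_force: [0.3, 0.4, -0.1]
gripper_width: 0.0391
gripper_force: 0.0
```

>>> {"name": "move_arm", "arguments": {"targets": [[[0,0,1],[0,0,0]],[[0,0,4],[0,0,0]],[[0,0,6],[0,0,0]],[[0,0,6.1],[0,0,0]]]}}

```text
time_s: 7.68
tcp_pos: [0.4876, -0.3771, 0.0257]
eef_rot: [-179.8, 0.1, 30.4]
contact_force: [0.4, -0.4, -0.0]
gripper_width: 0.0402
gripper_force: 0.0
```

>>> {"name": "move_arm", "arguments": {"targets": [[[0,0,0],[0,0,0]],[[0,0,0],[0,0,0]],[[0,0,0],[0,0,0]],[[0,0,0],[0,0,0]],[[0,0,0],[0,0,0]]], "jaw": 0, "squeeze": 50}}

```text
time_s: 8.3
tcp_pos: [0.4892, -0.3778, 0.0282]
eef_rot: [180.0, -0.0, 30.4]
contact_force: [-0.1, -0.5, 2.4]
gripper_width: 0.0133
gripper_force: 49.9
```

```bash
cat >> h.py <<'E'
TUB=np.array([.5461,.2815,.122]); TYAW=.235
def pour(T,lipz,cy=-55,back=.02):
    h=np.array([np.cos(np.radians(cy)),np.sin(np.radians(cy)),0]); z=np.array([0,0,1.]); t=np.radians(T)
    L=np.array([TUB[0],TUB[1],lipz])-h*back
    G=L-h*(.132*np.cos(t)+.008*np.sin(t))-z*(-.132*np.sin(t)+.008*np.cos(t))
    rot=R.from_euler("z",cy,degrees=True)*R.from_euler("y",T,degrees=True)*R.from_euler("x",180,degrees=True)
    return G+.0188*rot.apply([0,0,1]),rot
E
python3 - <<'E'
from h import *
p0,r0,s=pose(); r0=R.from_euler("xyz",[180,0,30.4],degrees=True)
print(p0); a=np.array([.485,-.33,.2])
rows(a,r0,cur=(p0,r0))
b,rb=pour(0,.25); print(b); rows(b,rb,cur=(a,r0))
E
```

```text
[ 0.4891588  -0.37780558  0.02817774]
[[[0.69, -1.44, -5.73], [0.0, 0.0, 0.0]], [[1.37, -2.89, -11.45], [0.0, 0.0, 0.0]], [[2.06, -4.33, -17.18], [0.0, 0.0, 0.0]]]
[0.45891638 0.40601111 0.2232    ]
[[[2.69, -4.98, -0.18], [-0.0, -0.0, 0.115]], [[5.38, -9.97, -0.36], [0.0, -0.0, 0.229]], [[8.08, -14.95, -0.54], [0.0, -0.0, 0.344]], [[10.77, -19.94, -0.71], [-0.0, -0.0, 0.459]], [[13.46, -24.92, -0.89], [-0.0, -0.0, 0.573]]]
[[[-0.44, -5.65, -0.18], [-0.0, -0.0, 0.115]], [[-0.88, -11.3, -0.36], [-0.0, -0.0, 0.229]], [[-1.33, -16.94, -0.54], [-0.0, -0.0, 0.344]], [[-1.77, -22.59, -0.71], [-0.0, -0.0, 0.459]], [[-2.21, -28.24, -0.89], [-0.0, -0.0, 0.573]]]
[[[-3.43, -4.51, -0.18], [0.0, -0.0, 0.115]], [[-6.87, -9.01, -0.36], [0.0, -0.0, 0.229]], [[-10.3, -13.52, -0.54], [0.0, -0.0, 0.344]]]
```

>>> {"name": "move_arm", "arguments": {"targets": [[[0,0,-1],[0,0,0]],[[0,0,-4],[0,0,0]],[[0.69,-1.44,-8.5],[0,0,0]],[[1.37,-2.89,-13],[0,0,0]],[[2.06,-4.33,-17.2],[0,0,0]]]}}

```text
time_s: 8.93
tcp_pos: [0.4844, -0.3293, 0.2016]
eef_rot: [-180.0, -0.0, 30.4]
contact_force: [0.6, -0.2, -3.2]
gripper_width: 0.0135
gripper_force: 49.9
```

>>> {"name": "move_arm", "arguments": {"targets": [[[2.69,-4.98,-0.18],[0,0,0.115]],[[5.38,-9.97,-0.36],[0,0,0.229]],[[8.08,-14.95,-0.54],[0,0,0.344]],[[10.77,-19.94,-0.71],[0,0,0.459]],[[13.46,-24.92,-0.89],[0,0,0.573]]]}}

```text
time_s: 9.55
tcp_pos: [0.4742, -0.0452, 0.2091]
eef_rot: [-180.0, -0.0, -2.7]
contact_force: [0.7, 0.7, -3.4]
gripper_width: 0.0134
gripper_force: 49.9
```

>>> {"name": "move_arm", "arguments": {"targets": [[[-0.44,-5.65,-0.18],[0,0,0.115]],[[-0.88,-11.3,-0.36],[0,0,0.229]],[[-1.33,-16.94,-0.54],[0,0,0.344]],[[-1.77,-22.59,-0.71],[0,0,0.459]],[[-2.21,-28.24,-0.89],[0,0,0.573]]]}}

```text
time_s: 10.18
tcp_pos: [0.4642, 0.238, 0.2181]
eef_rot: [-180.0, 0.0, -35.5]
contact_force: [1.4, -0.1, -2.1]
gripper_width: 0.0137
gripper_force: 49.9
```

>>> {"name": "move_arm", "arguments": {"targets": [[[-3.43,-4.51,-0.18],[0,0,0.115]],[[-6.87,-9.01,-0.36],[0,0,0.229]],[[-10.3,-13.52,-0.54],[0,0,0.344]],[[-10.3,-13.52,-0.54],[0,0,0.344]]]}}

```text
time_s: 10.68
tcp_pos: [0.4583, 0.4095, 0.2222]
eef_rot: [180.0, 0.0, -54.9]
contact_force: [0.2, -0.5, -2.4]
gripper_width: 0.0136
gripper_force: 49.9
```

```bash
python3 - <<'E'
from h import *
D={c:viewer.capture(c) for c in("top","side")}
p0,r0,s=pose(); print(p0,s["eef_rot"].round(1),s["joints"].round(1),s["gripper_width"],s["time_s"],pour(0,.25)[0])
cv2.imwrite("pics/c1.png",np.hstack([D["top"]["image"][80:300,60:340],D["side"]["image"][150:370,80:360]]))
cur=(p0,r0)
for T,z in((10,.24),(20,.23),(30,.22)):
    p,w=pour(T,z); rows(p,w,n=1)
E
```

```text
[0.45836936 0.40623646 0.22244509] [179.9  -0.  -54.9] [ 59.8  14.9  -7.9  -0.  -67.3 -24.7] 0.013532083496599656 10.775 [0.45891638 0.40601111 0.2232    ]
[[[-0.21, -0.03, -1.41], [0.002, -0.175, 0.001]]]
[[[-0.07, -0.03, -2.75], [0.002, -0.349, 0.001]]]
[[[0.48, -0.03, -4.03], [0.002, -0.524, 0.001]]]
```

View pics/c1.png

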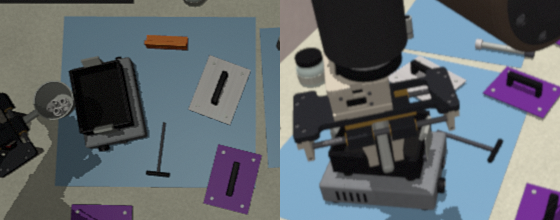

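>>> {"name": "move_arm", "arguments": {"targets": [[[-0.21,-0.03,-1.41],[0,-0.175,0]],[[-0.07,-0.03,-2.75],[0,-0.349,0]],[[0.48,-0.03,-4.03],[0,-0.524,0]],[[0.48,-0.03,-4.03],[0,-0.524,0]]]}}

```text
time_s: 11.28
tcp_pos: [0.465, 0.3983, 0.2638]
eef_rot: [-180.0, 30.1, -55.4]
contact_force: [0.6, 0.5, -2.7]
gripper_width: 0.0138
gripper_force: 49.9
```

```bash
python3 - <<'E'
from h import *
p0,r0,s=pose(); print(p0,pour(30,.22)[0],s["eef_rot"].round(1),s["joints"].round(1),s["time_s"])
for T,z in((40,.205),(50,.19),(60,.175),(70,.165)):
    p,w=pour(T,z); rows(p,w,n=1)
E
```

```text
[0.46496185 0.39834311 0.26380946] [0.46137395 0.40250133 0.26279052] [-180.    30.1  -55.4] [ 38.3  15.8   4.5 -30.8 -78.4   2.6] 11.275
[[[0.06, 0.05, -0.67], [-0.005, -0.172, -0.005]]]
[[[0.95, 0.04, -1.72], [-0.005, -0.347, -0.005]]]
[[[2.25, 0.03, -2.71], [-0.005, -0.521, -0.005]]]
[[[3.68, 0.02, -4.0], [-0.006, -0.696, -0.004]]]
```

>>> {"name": "move_arm", "arguments": {"targets": [[[0.06,0.05,-0.67],[0,-0.172,0]],[[0.95,0.04,-1.72],[0,-0.347,0]],[[2.25,0.03,-2.71],[0,-0.521,0]],[[3.68,0.02,-4.0],[0,-0.696,0]],[[3.68,0.02,-4.0],[0,-0.696,0]]]}}

```text
time_s: 11.9
tcp_pos: [0.4926, 0.3563, 0.2745]
eef_rot: [178.3, 70.1, -56.8]
contact_force: [0.4, 0.6, -2.8]
gripper_width: 0.0139
gripper_force: 49.9
```

```bash
python3 - <<'E'
from h import *
D={c:viewer.capture(c) for c in("top","side")}
p0,r0,s=pose(); print(p0,pour(70,.165)[0],s["eef_rot"].round(1),s["joints"].round(1),s["time_s"],s["contact_force"])
cv2.imwrite("pics/c2.png",np.hstack([D["top"]["image"][80:300,60:340],D["side"]["image"][150:370,80:360]]))
for T,z in((76,.16),(82,.157),(88,.155),(94,.153),(100,.152)):
    p,w=pour(T,z); rows(p,w,n=1)
E
```

```text
[0.49182233 0.35893633 0.2784217 ] [0.4942886  0.35549435 0.27987329] [179.6  69.8 -55.4] [  12.7   30.6   12.4  -63.2 -103.3   25.3] 12.0 [ 0.68026295 -0.08829544 -1.59550551]
[[[0.28, -0.01, -1.67], [-0.0, -0.109, -0.002]]]
[[[0.5, -0.01, -2.97], [-0.0, -0.213, -0.002]]]
[[[0.78, -0.01, -4.31], [-0.001, -0.318, -0.002]]]
[[[1.21, -0.01, -5.63], [-0.001, -0.423, -0.002]]]
[[[1.69, -0.01, -6.96], [-0.001, -0.527, -0.002]]]
```

View pics/c2.png

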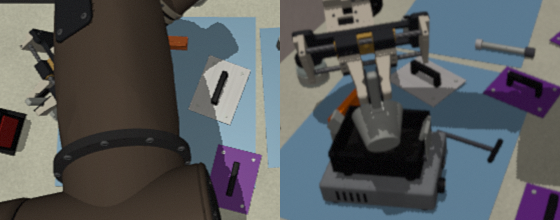

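>>> {"name": "move_arm", "arguments": {"targets": [[[0.28,0,-1.67],[0,-0.109,0]],[[0.5,0,-2.97],[0,-0.213,0]],[[0.78,0,-4.31],[0,-0.318,0]],[[1.21,0,-5.63],[0,-0.423,0]],[[1.69,0,-6.96],[0,-0.527,0]]]}}

```text
time_s: 12.62
tcp_pos: [0.5315, 0.3026, 0.2893]
eef_rot: [-0.9, 80.0, 124.4]
contact_force: [-1.0, 0.8, -2.6]
gripper_width: 0.0134
gripper_force: 49.9
```

```bash
python3 - <<'E'
from h import *
p0,r0,s=pose(); print(p0,pour(100,.152)[0],s["eef_rot"].round(1),s["joints"].round(1),s["time_s"],s["contact_force"])
for T,z in((106,.152),(112,.152),(118,.152),(122,.152)):
    p,w=pour(T,z); rows(p,w,n=1)
E
```

```text
[0.53151792 0.30264036 0.28934988] [0.53263742 0.30072655 0.28664839] [ -0.9  80.  124.4] [   1.9   46.1   17.   -82.2 -123.9   28.7] 12.625 [-0.96486882  0.81520126 -2.5931142 ]
[[[0.02, 0.02, -1.66], [0.004, -0.105, 0.002]]]
[[[-0.04, 0.03, -3.07], [0.004, -0.21, 0.002]]]
[[[0.05, 0.04, -4.47], [0.004, -0.314, 0.001]]]
[[[0.19, 0.04, -5.4], [0.004, -0.384, 0.001]]]
```

>>> {"name": "move_arm", "arguments": {"targets": [[[0.02,0.02,-1.66],[0,-0.105,0]],[[-0.04,0.03,-3.07],[0,-0.21,0]],[[0.05,0.04,-4.47],[0,-0.314,0]],[[0.19,0.04,-5.4],[0,-0.384,0]],[[0.19,0.04,-5.4],[0,-0.384,0]]]}}

```text
time_s: 13.25
tcp_pos: [0.5615, 0.2595, 0.276]
eef_rot: [0.2, 58.0, 125.3]
contact_force: [0.9, -0.4, -1.5]
gripper_width: 0.0134
gripper_force: 49.9
```

```bash
python3 - <<'E'
from h import *
D={c:viewer.capture(c) for c in("top","side")}
p0,r0,s=pose(); print(p0,pour(122,.152)[0],s["eef_rot"].round(1),s["joints"].round(1),s["time_s"],s["contact_force"])
cv2.imwrite("pics/c3.png",cv2.resize(D["side"]["image"][210:360,110:310],None,fx=3,fy=3))
for i in range(1,7):print(i,[(round(x["score"],2),np.round(x["location"]).tolist()) for x in pinpoint(f"reducer{i}_mid","side")]) if i==1 else 0
E
```

```text
[0.56170591 0.25939441 0.27750847] [0.5617137  0.25920133 0.27814418] [ -0.2  58.2 125. ] [  -2.    57.8   18.4  -96.9 -137.    25.5] 13.35 [ 0.36206238 -0.75842759 -0.06909137]
1 [(0.57, [288.0, 153.0])]
```

View pics/c3.png

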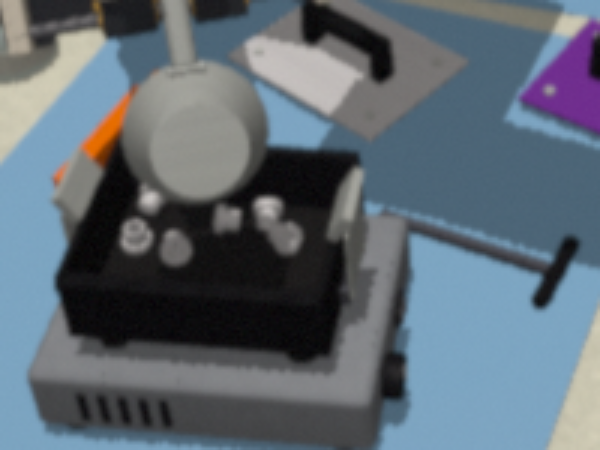

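```bash
python3 - <<'E'
from h import *
cur=(lambda a:(a[0],a[1]))(pour(122,.152))
seq=[(116,.18),(106,.2),(96,.21),(86,.22),(76,.225),(66,.23),(56,.24),(46,.245),(36,.25),(26,.25),(16,.25),(6,.25),(0,.25)]
for k in range(0,len(seq),5):
    call=[]
    for T,z in seq[k:k+5]:
        p,w=pour(T,z); call.append([((cur[1].inv().apply(p-cur[0]))*100).round(1).tolist(),(cur[1].inv()*w).as_rotvec().round(3).tolist()])
    print(call); cur=(p,w)
E
```

```text
[[[-2.0, 0.0, 2.8], [-0.0, 0.105, 0.0]], [[-2.8, 0.0, 6.1], [-0.0, 0.279, 0.0]], [[-2.4, 0.0, 8.6], [-0.0, 0.454, 0.0]], [[-1.7, 0.0, 10.9], [-0.0, 0.628, 0.0]], [[-0.2, 0.0, 12.5], [0.0, 0.803, 0.0]]]
[[[0.2, -0.0, 2.1], [0.0, 0.175, 0.0]], [[0.3, -0.0, 4.0], [0.0, 0.349, 0.0]], [[1.2, -0.0, 5.8], [0.0, 0.524, 0.0]], [[2.4, -0.0, 7.3], [0.0, 0.698, 0.0]], [[4.3, -0.0, 8.5], [0.0, 0.873, 0.0]]]
[[[0.7, 0.0, 2.3], [0.0, 0.175, 0.0]], [[1.7, 0.0, 4.4], [0.0, 0.349, 0.0]], [[2.5, 0.0, 5.5], [0.0, 0.454, 0.0]]]
```

>>> {"name": "move_arm", "arguments": {"targets": [[[-2.0,0,2.8],[0,0.105,0]],[[-2.8,0,6.1],[0,0.279,0]],[[-2.4,0,8.6],[0,0.454,0]],[[-1.7,0,10.9],[0,0.628,0]],[[-0.2,0,12.5],[0,0.803,0]]]}}

```text
time_s: 14.02
tcp_pos: [0.5021, 0.344, 0.3474]
eef_rot: [-178.4, 75.5, -53.5]
contact_force: [-0.3, 1.8, -2.2]
gripper_width: 0.0133
gripper_force: 49.9
```

>>> {"name": "move_arm", "arguments": {"targets": [[[0.2,0,2.1],[0,0.175,0]],[[0.3,0,4.0],[0,0.349,0]],[[1.2,0,5.8],[0,0.524,0]],[[2.4,0,7.3],[0,0.698,0]],[[4.3,0,8.5],[0,0.873,0]]]}}

```text
time_s: 14.65
tcp_pos: [0.461, 0.4038, 0.2863]
eef_rot: [-179.4, 25.8, -54.7]
contact_force: [0.9, -0.4, -4.4]
gripper_width: 0.0134
gripper_force: 49.9
```

>>> {"name": "move_arm", "arguments": {"targets": [[[0.7,0,2.3],[0,0.175,0]],[[1.7,0,4.4],[0,0.349,0]],[[2.5,0,5.5],[0,0.454,0]],[[2.5,0,5.5],[0,0.454,0]],[[2.5,0,5.5],[0,0.454,0]]]}}

```text
time_s: 15.28
tcp_pos: [0.4598, 0.405, 0.2237]
eef_rot: [-179.8, 0.2, -54.9]
contact_force: [0.6, 0.5, -1.4]
gripper_width: 0.0135
gripper_force: 49.9
```

```bash
python3 - <<'E'
from h import *
p0,r0,s=pose(); print(p0,s["eef_rot"].round(1),s["joints"].round(1),s["time_s"],s["gripper_width"])
d=R.from_euler("xyz",[180,0,30.4],degrees=True)
a=np.array([.485,-.33,.2]); rows(a,d); rows([.489,-.3777,.05],d,cur=(a,d))
E
```

```text
[0.45975153 0.4049615  0.22367727] [-179.8    0.2  -54.9] [ 59.5  14.7  -7.9  -0.1 -67.1 -24.4] 15.275 0.01353225235411666
[[[4.74, 3.09, 0.15], [-0.0, 0.0, -0.115]], [[9.48, 6.18, 0.31], [-0.001, 0.0, -0.229]], [[14.22, 9.27, 0.46], [-0.001, 0.0, -0.344]], [[18.96, 12.36, 0.62], [-0.002, 0.0, -0.458]], [[23.7, 15.45, 0.77], [-0.002, 0.0, -0.573]]]
[[[2.31, 5.16, 0.16], [-0.0, 0.0, -0.115]], [[4.62, 10.33, 0.33], [-0.001, 0.0, -0.229]], [[6.93, 15.49, 0.49], [-0.001, 0.0, -0.344]], [[9.24, 20.66, 0.66], [-0.002, 0.0, -0.458]], [[11.54, 25.82, 0.82], [-0.002, 0.0, -0.573]]]
[[[-0.86, 5.59, 0.18], [-0.0, 0.0, -0.115]], [[-1.72, 11.18, 0.35], [-0.001, 0.0, -0.229]], [[-2.58, 16.77, 0.53], [-0.001, 0.0, -0.344]]]
[[[-0.69, 1.44, 5.0], [0.0, 0.0, 0.0]], [[-1.38, 2.88, 10.0], [0.0, 0.0, 0.0]], [[-2.07, 4.32, 15.0], [0.0, 0.0, 0.0]]]
```

>>> {"name": "move_arm", "arguments": {"targets": [[[4.74,3.09,0.15],[0,0,-0.115]],[[9.48,6.18,0.31],[0,0,-0.229]],[[14.22,9.27,0.46],[0,0,-0.344]],[[18.96,12.36,0.62],[0,0,-0.458]],[[23.7,15.45,0.77],[0,0,-0.573]]]}}

```text
time_s: 15.9
tcp_pos: [0.4698, 0.1193, 0.2155]
eef_rot: [-179.7, -0.0, -22.1]
contact_force: [1.2, -1.4, -1.4]
gripper_width: 0.0134
gripper_force: 49.9
```

>>> {"name": "move_arm", "arguments": {"targets": [[[2.31,5.16,0.16],[0,0,-0.115]],[[4.62,10.33,0.33],[0,0,-0.229]],[[6.93,15.49,0.49],[0,0,-0.344]],[[9.24,20.66,0.66],[0,0,-0.458]],[[11.54,25.82,0.82],[0,0,-0.573]]]}}

```text
time_s: 16.52
tcp_pos: [0.479, -0.1639, 0.2072]
eef_rot: [-179.9, -0.2, 10.8]
contact_force: [1.5, -0.3, -0.8]
gripper_width: 0.0134
gripper_force: 49.9
```

>>> {"name": "move_arm", "arguments": {"targets": [[[-0.86,5.59,0.18],[0,0,-0.115]],[[-1.72,11.18,0.35],[0,0,-0.229]],[[-2.58,16.77,0.53],[0,0,-0.344]],[[-2.58,16.77,0.53],[0,0,-0.344]]]}}

```text
time_s: 17.02
tcp_pos: [0.4836, -0.3353, 0.2006]
eef_rot: [-180.0, -0.1, 30.1]
contact_force: [-0.7, 0.8, -1.9]
gripper_width: 0.0135
gripper_force: 49.9
```

>>> {"name": "move_arm", "arguments": {"targets": [[[-0.69,1.44,5.0],[0,0,0]],[[-1.38,2.88,10.0],[0,0,0]],[[-2.07,4.32,15.0],[0,0,0]],[[-2.07,4.32,15.4],[0,0,0]],[[-2.07,4.32,15.4],[0,0,0]]]}}

```text
time_s: 17.65
tcp_pos: [0.489, -0.3787, 0.0475]
eef_rot: [180.0, -0.1, 30.3]
contact_force: [-0.2, 0.2, -0.9]
gripper_width: 0.0134
gripper_force: 49.9
```

```bash
python3 - <<'E'
from h import *
D={c:viewer.capture(c) for c in("top","side")}
p0,r0,s=pose(); print(p0,s["eef_rot"].round(1),s["joints"].round(1),s["time_s"],s["contact_force"])
m=near("cup","side",(290,145)); print(m is not None)
cup=[.569,-.3305,np.radians(30.4)]
h=p0[2]-.0282
if m is not None:
    for z in (h-.01,h-.005,h,h+.005): w=render(D["side"],"cup",cup,z); print(z, np.abs(w-m).sum()/m.sum())
cv2.imwrite("pics/c4.png",D["side"]["image"][80:240,220:380])
E
```

```text
[ 0.48988742 -0.3786698   0.04856815] [ 1.799e+02 -1.000e-01  3.040e+01] [-19.7  24.7 -18.8  -0.  -46.4 140.1] 17.75 [ 0.07714881 -0.00874165 -1.66145252]
True
0.010368154576303882 0.6068996019460415
0.015368154576303882 0.4242370632463512
0.020368154576303883 0.2982102314610054
0.025368154576303883 0.36027126640129736
```

>>> {"name": "move_arm", "arguments": {"targets": [[[0,0,1.0],[0,0,0]],[[0,0,1.6],[0,0,0]],[[0,0,1.9],[0,0,0]],[[0,0,2.0],[0,0,0]],[[0,0,2.0],[0,0,0]]]}}

```text
time_s: 18.42
tcp_pos: [0.4876, -0.3789, 0.0268]
eef_rot: [-179.9, 0.1, 30.4]
contact_force: [-5.4, -1.2, 10.4]
gripper_width: 0.0135
gripper_force: 49.9
```

>>> {"name": "move_arm", "arguments": {"targets": [[[0,0,0],[0,0,0]],[[0,0,0],[0,0,0]],[[0,0,0],[0,0,0]],[[0,0,0],[0,0,0]],[[0,0,0],[0,0,0]]], "jaw": 5}}

```text
time_s: 19.05
tcp_pos: [0.4884, -0.3782, 0.0258]
eef_rot: [-179.9, 0.0, 30.4]
contact_force: [-0.4, 0.2, -0.1]
gripper_width: 0.0494
gripper_force: 0.0
```

>>> {"name": "move_arm", "arguments": {"targets": [[[0,0,-2],[0,0,0]],[[0,0,-8],[0,0,0]],[[0,0,-14],[0,0,0]],[[-2,-5,-17],[0,0,0]],[[-2,-5,-17],[0,0,0]]]}}

```text
time_s: 19.68
tcp_pos: [0.4452, -0.3446, 0.1997]
eef_rot: [179.8, -0.2, 30.4]
contact_force: [1.2, -0.3, -0.3]
gripper_width: 0.0498
gripper_force: 0.0
```

```bash
python3 - <<'E'
from h import *
D={c:viewer.capture(c) for c in("top","side")}
p0,r0,s=pose(); print(p0,s["eef_rot"].round(1),s["joints"].round(1),s["time_s"],s["contact_force"])
m=near("cup","side",(290,150)); print(m is not None and fit("cup",[(D["side"],m)],[.569,-.33,.53]))
mt=near("cover_handle","top",(280,168)); ms=near("cover_handle","side",(226,231))
v=[(D[c],m) for c,m in(("top",mt),("side",ms)) if m is not None]
print(len(v),fit("cover",v,[.587,.011,-.346]))
# tumbler, several
mt=near("tumbler","top",(170,180)); ms=near("tumbler","side",(187,305))
for c,m in(("top",mt),("side",ms)):
    if m is not None: print(c,fit("tumbler",[(D[c],m)],[.546,.2815,.235]))
# points
for c in D:
    for l in("tub_rim","cover_handle","cover_seat"): print(c,l,[(round(x["score"],2),np.round(x["location"],1).tolist(),ground(D[c],x["location"][::-1],{"tub_rim":.122,"cover_handle":.04,"cover_seat":.008}[l]).round(4)) for x in pinpoint(l,c)])
im=cv2.resize(D["top"]["image"][120:240,110:230],None,fx=5,fy=5); cv2.imwrite("pics/t.png",im)
E
```

```text
[ 0.44594049 -0.34515853  0.19682055] [ 1.80e+02 -1.00e-01  3.04e+01] [-17.9  11.4 -16.1  -0.  -62.5 138.3] 19.775 [ 1.41810185  0.79703152 -1.00455391]
(array([ 0.56803995, -0.3319967 ,  0.53622023]), np.float64(0.06782790786217399))
2 (array([ 0.5863236 ,  0.0107321 , -0.35616949]), np.float64(0.0701310999822127))
top (array([0.54534278, 0.28338643, 0.23225594]), np.float64(0.08415197359272189))
side (array([0.5473658 , 0.27461067, 0.23779612]), np.float64(0.10273630462171679))
top tub_rim [(0.85, [176.1, 157.5], array([0.5455, 0.2854, 0.122 ])), (0.27, [226.4, 221.4], array([0.4324, 0.1374, 0.122 ]))]
top cover_handle [(0.96, [309.9, 154.6], array([0.2393, 0.3037, 0.04  ])), (0.83, [257.3, 287.0], array([ 0.3658, -0.0091,  0.04  ])), (0.76, [170.5, 280.2], array([0.5772, 0.009 , 0.04  ]))]
top cover_seat [(0.95, [259.5, 291.6], array([ 0.3608, -0.0204,  0.008 ])), (0.93, [164.3, 278.3], array([0.5999, 0.0146, 0.008 ])), (0.88, [307.2, 162.6], array([0.2423, 0.2941, 0.008 ]))]
side tub_rim [(0.68, [279.8, 181.0], array([0.5456, 0.2796, 0.122 ])), (0.25, [292.8, 261.3], array([0.4042, 0.264 , 0.122 ]))]
side cover_handle [(0.86, [218.3, 224.5], array([0.5878, 0.0082, 0.04  ])), (0.83, [230.0, 321.8], array([ 0.3676, -0.0219,  0.04  ])), (0.75, [183.7, 385.6], array([ 0.26  , -0.2473,  0.04  ])), (0.64, [363.5, 349.6], array([0.2403, 0.294 , 0.04  ]))]
side cover_seat [(0.98, [242.2, 324.7], array([ 0.3586, -0.0202,  0.008 ])), (0.72, [192.1, 386.2], array([ 0.2556, -0.2576,  0.008 ])), (0.57, [376.9, 349.8], array([0.2364, 0.2969, 0.008 ]))]
```

View pics/t.png

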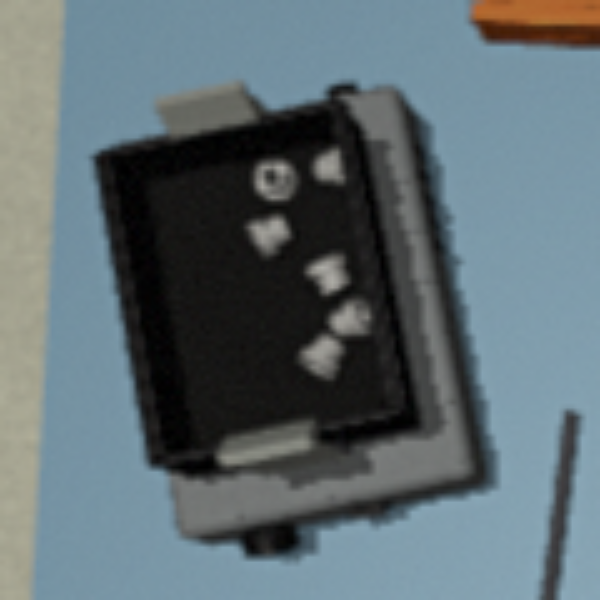

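```bash
python3 - <<'E'
from h import *
d=viewer.capture("top"); d2=viewer.capture("side")
C=[(97,152),(345,100),(418,424),(155,466)]
P=np.array([ground(d,(110+(u+.5)/5-.5,120+(v+.5)/5-.5),.122) for u,v in C]); print(P.round(4),P.mean(0))
print([np.linalg.norm(P[i]-P[(i+1)%4]).round(4) for i in range(4)])
for a,b in((0,3),(1,2)): e=P[a]-P[b]; print("yaw",np.arctan2(e[1],e[0]))
for a,b in((0,1),(3,2)): e=P[a]-P[b]; print("yaw",np.arctan2(-e[0],e[1]))
# side corners in c3 crop (origin 110,210 x3): near pic: TL(120,150)?,TR(358,155),BR(330,310),BL(62,270)
S=[(358,153),(62,272),(335,305)]
for u,v in S: print(ground(d2,(110+(u+.5)/3-.5,210+(v+.5)/3-.5),.122).round(4))
for nm,p in(("top",[.5455,.2834,.235]),("avg",[.546,.281,.235])):
    print(nm,world(np.array([[-.075,-.056,.122],[-.075,.056,.122],[.075,.056,.122],[.075,-.056,.122]]),p).round(4).tolist())
# tip target: socket etc
E
```

```text
[[0.6057 0.3534 0.122 ]
 [0.6306 0.2406 0.122 ]
 [0.4814 0.2021 0.122 ]
 [0.4616 0.3198 0.122 ]] [0.54484441 0.27897181 0.122     ]
[np.float64(0.1155), np.float64(0.1541), np.float64(0.1194), np.float64(0.148)]
yaw 0.22878105669874158
yaw 0.25222183835908263
yaw 0.2170443993402445
yaw 0.16639191776293713
[0.4858 0.2098 0.122 ]
[0.603  0.3475 0.122 ]
[0.4516 0.3216 0.122 ]
top [[0.4856, 0.2115, 0.122], [0.4595, 0.3204, 0.122], [0.6054, 0.3553, 0.122], [0.6315, 0.2464, 0.122]]
avg [[0.4861, 0.2091, 0.122], [0.46, 0.318, 0.122], [0.6059, 0.3529, 0.122], [0.632, 0.244, 0.122]]
```

```bash
python3 - <<'E'
from h import *
p0,r0,s=pose(); d=R.from_euler("xyz",[180,0,-20.2],degrees=True)
a=np.array([.5867,.0108,.13]); rows(a,d); rows([.5867,.0108,.0212],d,cur=(a,d))
E
```

```text
[[[4.31, -3.37, 0.94], [-0.0, 0.0, 0.126]], [[8.62, -6.74, 1.89], [-0.0, 0.0, 0.252]], [[12.92, -10.12, 2.83], [-0.0, 0.0, 0.378]], [[17.23, -13.49, 3.77], [-0.001, 0.0, 0.504]], [[21.54, -16.86, 4.71], [-0.001, 0.001, 0.631]]]
[[[1.49, -5.26, 0.94], [-0.0, 0.0, 0.126]], [[2.98, -10.53, 1.88], [-0.0, 0.0, 0.252]]]
[[[-0.0, -0.0, 5.44], [0.0, 0.0, 0.0]], [[-0.0, -0.0, 10.88], [0.0, 0.0, 0.0]]]
```

>>> {"name": "move_arm", "arguments": {"targets": [[[4.31,-3.37,0.94],[0,0,0.126]],[[8.62,-6.74,1.89],[0,0,0.252]],[[12.92,-10.12,2.83],[0,0,0.378]],[[17.23,-13.49,3.77],[0,0,0.504]],[[21.54,-16.86,4.71],[0,0,0.631]]]}}

```text
time_s: 21.05
tcp_pos: [0.5471, -0.0892, 0.149]
eef_rot: [-180.0, -0.0, -6.0]
contact_force: [1.4, -0.2, -0.4]
gripper_width: 0.0501
gripper_force: 0.0
```

>>> {"name": "move_arm", "arguments": {"targets": [[[1.49,-5.26,0.94],[0,0,0.126]],[[2.98,-10.53,1.88],[0,0,0.252]],[[2.98,-10.53,1.88],[0,0,0.252]]]}}

```text
time_s: 21.42
tcp_pos: [0.5876, 0.0139, 0.1293]
eef_rot: [-180.0, 0.1, -20.1]
contact_force: [-1.1, -0.1, 0.6]
gripper_width: 0.0499
gripper_force: 0.0
```

```bash
python3 - <<'E'
from h import *
p0,r0,s=pose(); print(p0,s["eef_rot"].round(1),s["time_s"]); d=R.from_euler("xyz",[180,0,-20.2],degrees=True)
rows([.5867,.0108,.0212],d)
E
```

```text
[0.58756433 0.01394866 0.12928409] [-1.80e+02  1.00e-01 -2.01e+01] 21.425
[[[0.02, 0.16, 5.4], [-0.0, 0.001, 0.001]], [[0.04, 0.33, 10.81], [-0.0, 0.001, 0.002]]]
```

>>> {"name": "move_arm", "arguments": {"targets": [[[0,0,5.4],[0,0,0]],[[0,0,9.5],[0,0,0]],[[0,0,10.85],[0,0,0]],[[0,0,10.85],[0,0,0]]]}}

```text
time_s: 21.92
tcp_pos: [0.5866, 0.0105, 0.0217]
eef_rot: [180.0, 0.1, -20.2]
contact_force: [-0.2, 0.3, 0.3]
gripper_width: 0.0501
gripper_force: 0.0
```

>>> {"name": "move_arm", "arguments": {"targets": [[[0,0,0],[0,0,0]],[[0,0,0],[0,0,0]],[[0,0,0],[0,0,0]],[[0,0,0],[0,0,0]],[[0,0,0],[0,0,0]]], "jaw": 0, "squeeze": 55}}

```text
time_s: 22.55
tcp_pos: [0.5869, 0.011, 0.0222]
eef_rot: [-180.0, 0.0, -20.2]
contact_force: [-1.0, -0.1, 4.2]
gripper_width: 0.0157
gripper_force: 55.0
```

>>> {"name": "move_arm", "arguments": {"targets": [[[0,0,0],[0,0,0]],[[0,0,0],[0,0,0]]]}}

```text
time_s: 22.8
tcp_pos: [0.5868, 0.0109, 0.0222]
eef_rot: [-180.0, 0.0, -20.2]
contact_force: [-1.3, 0.5, 5.0]
gripper_width: 0.0156
gripper_force: 55.0
```

```bash
python3 - <<'E'
from h import *
p0,r0,s=pose(); d=R.from_euler("xyz",[180,0,-20.2],degrees=True); d2=R.from_euler("xyz",[180,0,np.degrees(.232)],degrees=True)
a=np.array([.5868,.0109,.2]); rows(a,d); rows([.5455,.280,.2],d2,cur=(a,d))
E
```

```text
[[[-0.0, -0.0, -5.93], [-0.0, 0.0, 0.0]], [[-0.01, -0.0, -11.85], [-0.0, 0.0, 0.0]], [[-0.01, -0.01, -17.78], [-0.001, 0.0, 0.0]]]
[[[-2.63, -4.77, -0.0], [0.0, 0.0, -0.117]], [[-5.27, -9.53, -0.0], [0.0, 0.0, -0.234]], [[-7.9, -14.3, -0.0], [0.0, 0.0, -0.351]], [[-10.53, -19.06, -0.0], [0.0, 0.0, -0.468]], [[-13.17, -23.83, -0.0], [0.0, 0.0, -0.585]]]
```

>>> {"name": "move_arm", "arguments": {"targets": [[[0,0,-2],[0,0,0]],[[0,0,-7],[0,0,0]],[[0,0,-13],[0,0,0]],[[0,0,-17.8],[0,0,0]],[[0,0,-17.8],[0,0,0]]]}}

```text
time_s: 23.42
tcp_pos: [0.5888, 0.0113, 0.2039]
eef_rot: [-179.7, -0.3, -20.2]
contact_force: [-0.7, -0.1, -3.4]
gripper_width: 0.0154
gripper_force: 55.0
```

>>> {"name": "move_arm", "arguments": {"targets": [[[-2.63,-4.77,0],[0,0,-0.117]],[[-5.27,-9.53,0],[0,0,-0.234]],[[-7.9,-14.3,0],[0,0,-0.351]],[[-10.53,-19.06,0],[0,0,-0.468]],[[-13.17,-23.83,0],[0,0,-0.585]]]}}

```text
time_s: 24.05
tcp_pos: [0.5441, 0.2812, 0.1981]
eef_rot: [-180.0, 0.2, 13.5]
contact_force: [1.0, -0.9, -2.3]
gripper_width: 0.0157
gripper_force: 55.0
```

>>> {"name": "move_arm", "arguments": {"targets": [[[0,0,0],[0,0,0]],[[0,0,0],[0,0,0]]]}}

```text
time_s: 24.3
tcp_pos: [0.5446, 0.2797, 0.1982]
eef_rot: [180.0, 0.2, 13.3]
contact_force: [-0.5, -0.4, -2.8]
gripper_width: 0.0155
gripper_force: 55.0
```

```bash
python3 - <<'E'
from h import *
D={c:viewer.capture(c) for c in("top","side")}
p0,r0,s=pose(); print(p0,s["eef_rot"].round(2),s["time_s"],s["contact_force"],s["joints"].round(1))
yaw=np.radians(s["eef_rot"][2]); z=p0[2]+.0188-.04
v=[]
for c in D:
    im=D[c]["image"].copy()
    for b in M["cover"]:
        cv2.polylines(im,[cv2.convexHull(proj(D[c],world(b,[p0[0],p0[1],yaw],z)).astype(np.float32)).astype(np.int32)],True,(0,255,0),1)
    cv2.polylines(im,[proj(D[c],world(np.array([[-.075,-.056,.122],[.075,-.056,.122],[.075,.056,.122],[-.075,.056,.122]]),[.5455,.28,.232])).astype(np.int32)],True,(0,0,255),1)
    v.append(im)
cv2.imwrite("pics/d1.png",np.hstack([cv2.resize(v[0][100:260,80:240],None,fx=2.5,fy=2.5),cv2.resize(v[1][200:360,110:270],None,fx=2.5,fy=2.5)]))
E
```

```text
[0.54519245 0.27886939 0.19905432] [-1.7999e+02  1.1000e-01  1.3230e+01] 24.4 [ 0.1317569   0.06431701 -2.23243311] [ 45.3  15.8  -9.7  -0.1 -64.5  58. ]
```

View pics/d1.png

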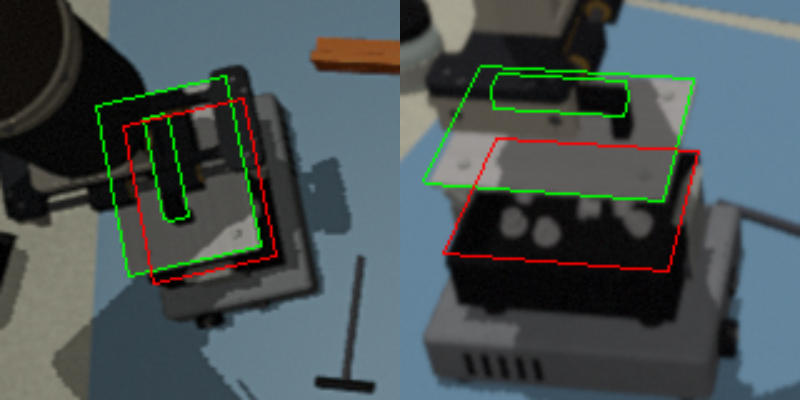

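>>> {"name": "move_arm", "arguments": {"targets": [[[0,0,2],[0,0,0]],[[0,0,3.5],[0,0,0]],[[0,0,4.3],[0,0,0]],[[0,0,4.5],[0,0,0]],[[0,0,4.5],[0,0,0]]]}}

```text
time_s: 25.02
tcp_pos: [0.5457, 0.28, 0.1553]
eef_rot: [-179.9, -0.0, 13.3]
contact_force: [-0.2, 0.0, -3.0]
gripper_width: 0.0154
gripper_force: 55.0
```

>>> {"name": "move_arm", "arguments": {"targets": [[[0,0,0.2],[0,0,0]],[[0,0,0.4],[0,0,0]],[[0,0,0.6],[0,0,0]],[[0,0,0.6],[0,0,0]]]}}

```text
time_s: 25.52
tcp_pos: [0.546, 0.2804, 0.1497]
eef_rot: [-179.9, -0.1, 13.3]
contact_force: [0.4, 0.3, 4.2]
gripper_width: 0.0155
gripper_force: 55.0
```

>>> {"name": "move_arm", "arguments": {"targets": [[[0,0,0.2],[0,0,0]],[[0,0,0.4],[0,0,0]],[[0,0,0.4],[0,0,0]]]}}

```text
time_s: 25.9
tcp_pos: [0.5465, 0.2805, 0.1466]
eef_rot: [-179.9, -0.1, 13.3]
contact_force: [0.2, 0.1, 9.1]
gripper_width: 0.0158
gripper_force: 55.0
```

>>> {"name": "move_arm", "arguments": {"targets": [[[0,0,0.15],[0,0,0]],[[0,0,0.3],[0,0,0]],[[0,0,0.3],[0,0,0]]]}}

```text
time_s: 26.28
tcp_pos: [0.5473, 0.2809, 0.145]
eef_rot: [-179.9, -0.3, 13.4]
contact_force: [-1.1, 0.1, 15.8]
gripper_width: 0.0156
gripper_force: 55.0
```

```bash
python3 - <<'E'
from h import *
p0,r0,s=pose(); print(p0,s["eef_rot"].round(2),s["time_s"],s["contact_force"],s["moment"])
E
```

```text
[0.54731087 0.28088588 0.14495499] [-179.88   -0.27   13.36] 26.275 [-1.12116984  0.1301605  15.77114467] [-0.3339911   0.33865451 -0.07992466]
```

>>> {"name": "move_arm", "arguments": {"targets": [[[0,0,0.15],[0,0,0]],[[0,0,0.3],[0,0,0]],[[0,0,0.3],[0,0,0]]]}}

```text
time_s: 26.65
tcp_pos: [0.544, 0.2793, 0.1383]
eef_rot: [-180.0, 0.2, 13.3]
contact_force: [-2.2, -1.0, -4.1]
gripper_width: 0.0157
gripper_force: 55.0
```

```bash
python3 - <<'E'
from h import *
p0,r0,s=pose(); print(p0,s["eef_rot"].round(2),s["time_s"],s["contact_force"],s["moment"])
E
```

```text
[0.5439546  0.27926837 0.13829051] [-179.97    0.19   13.28] 26.65 [-2.15086333 -0.98746486 -4.14605215] [-0.37195929  1.34597253 -0.0078834 ]
```

>>> {"name": "move_arm", "arguments": {"targets": [[[0,0,0.15],[0,0,0]],[[0,0,0.3],[0,0,0]],[[0,0,0.4],[0,0,0]],[[0,0,0.4],[0,0,0]]]}}

```text
time_s: 27.15
tcp_pos: [0.5448, 0.2794, 0.1362]
eef_rot: [-180.0, 0.1, 13.3]
contact_force: [-10.0, -2.0, 15.0]
gripper_width: 0.0156
gripper_force: 55.0
```

>>> {"name": "move_arm", "arguments": {"targets": [[[0,0,0.2],[0,0,0]],[[0,0,0.2],[0,0,0]],[[0,0,0.2],[0,0,0]]]}}

```text
time_s: 27.52
tcp_pos: [0.5449, 0.2795, 0.1362]
eef_rot: [-180.0, -0.0, 13.4]
contact_force: [-15.2, -4.2, 27.3]
gripper_width: 0.0155
gripper_force: 55.0
```

```bash
python3 - <<'E'
from h import *
D={c:viewer.capture(c) for c in("top","side")}
p0,r0,s=pose(); print(p0,s["eef_rot"].round(2),s["time_s"],s["contact_force"],s["moment"])
cv2.imwrite("pics/e.png",np.hstack([cv2.resize(D["top"]["image"][110:250,90:230],None,fx=2.8,fy=2.8),cv2.resize(D["side"]["image"][210:350,110:250],None,fx=2.8,fy=2.8)]))
E
```

```text
[0.54488886 0.27947153 0.13614535] [-179.98    0.     13.35] 27.625 [-15.5814228   -3.17295868  27.16586028] [-1.68300624  6.21811069 -0.04013079]
```

>>> {"name": "move_arm", "arguments": {"targets": [[[-0.03,0,-0.15],[0,0,0]],[[-0.03,0,-0.2],[0,0,0]],[[-0.03,0,-0.2],[0,0,0]]]}}

```text
time_s: 28.0
tcp_pos: [0.5449, 0.2794, 0.1362]
eef_rot: [-180.0, 0.0, 13.3]
contact_force: [-7.6, -1.8, 12.5]
gripper_width: 0.0154
gripper_force: 55.0
```

View pics/e.png

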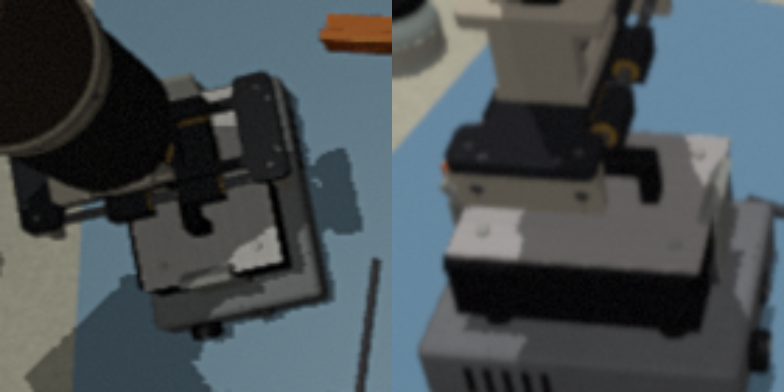

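```bash
python3 - <<'E'
from h import *
D={c:viewer.capture(c) for c in("top","side")}
p0,r0,s=pose(); print(p0,s["eef_rot"].round(2),s["time_s"],s["contact_force"])
m=near("cup","side",(290,150)); print(m is not None and fit("cup",[(D["side"],m)],[.569,-.33,.53]))
print(r.close_job())
E
```

```text
[0.54484843 0.2794391  0.13621322] [-1.7998e+02  4.0000e-02  1.3320e+01] 28.1 [-7.44111976 -2.37790829 12.90317989]
(array([ 0.56780026, -0.33064918,  0.57853322]), np.float64(0.17276473353798502))
the job is handed in; nothing more can be done
None
```

I handed the job in at about 28 s, but no verdict came back: six reducers are in the tub, the empty cup stands upright on the bench, and the gripper is holding the cover down with about 13 N measured. The TCP height matches a seated cover, and the push dropped as the clips gave; I judged both clips snapped from that and the last picture, not from a clip reading.

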